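# Box a round-bottomed flask

### The arm

A 7-joint arm with a two-finger parallel gripper is mounted at the origin on the work surface. World frame = base frame: x ahead of the robot, y to its left, z up, the work surface at z = 0. Lengths are in m, angles in degrees, forces in N, time in s.
With the tool pointing down it reaches from about 0.425 to 0.875 m from the base axis. Payload 4.7 kg.
Tool frame: the origin (TCP) lies at the very end of the fingers, on their centre line; the grasp point (between the pads) lies 19 mm behind it (env.grasp_offset is the distance from the TCP to the grasp point, in m); z points along the fingers, y is the line along which they close (so a half turn about z gives the same grasp; the last joint's range is limited). The gripper opens to 87 mm and grips with 3 to 60 N. Pads are 19 mm wide; open, the fingers measure 117 mm over their backs; the gripper's body (75 mm by 190 mm) begins 51 mm behind the grasp point.
Start: joints at [-73.849, 18.392, -4.016, 83.108, 1.295, 78.541, -3.26], TCP at [0.172, 0.627, 0.223] pointing down, gripper open.
Joint ranges: [-163.93, 163.93], [-17.29, 119.83], [-79.2, 71.16], [3.27, 140.29], [-89.18, 269.18], [5.43, 117.66], [-154.24, 154.24]. Speed limits (degrees/s): [147.25, 147.25, 180, 180, 180, 180, 180].

### API

Orientations are given as [roll, pitch, yaw] about the fixed x, y, z axes, in that order (R = Rz(yaw) Ry(pitch) Rx(roll)).
In Python, from cell import env gives the robot as it stands. The module is installed in compiled form; this text tells all that it offers.
- The arm moves only by the tool drive_tool, never from a script. Its argument "moves" is one flat list of numbers, 5 for each row, row after row: the shift along the tool's x, y, z in units of 40 mm (1.0 is 40 mm), then the turn about the tool's z in units of 10 degrees (1.0 is 10 degrees), then the finger opening in mm, from 0 to 87. A call has 1 to 5 rows; each row is the pose to reach, as a shift and turn from the pose commanded when the call began, along the tool's axes at that moment; what a row does not reach only later rows make up. A row lasts 1/8 s, in which the tool goes at most 62.5 mm and 10.7 degrees, less where a joint would pass 70% of its speed; a pose out of reach is approached as far as the arm can. A call with a gripper value outside its range is refused whole. The fingers move at their own pace and stop on an object; "squeeze" is the grip in N (left out, the last holds). Time passes only in rows, so rows that repeat a pose let the fingers close. It gives the time, the measured TCP pose, the force, the opening and the grip force at its end, in the units of the state.
- env.get_obs(): the state, without advancing time (a new reading comes with each control period).
- env.read_camera(name): name is "scene" or "side" or "wrist"; returns (picture, depth): 400x640x3 uint8, red, green, blue; 400x640 float32, m along the optical axis (not along the pixel's ray), 0 where there is no reading.
- env.camera_model(name): a dict with "K" (3x3 intrinsics, pixels), "rvec" (rotation vector, rad) and "tvec" (3), from world to camera coordinates, as OpenCV has them; the wrist camera has in their place "tool_from_camera" (4x4, takes a point from camera to tool coordinates, whose origin is the TCP and whose axes are the flange's). Camera axes: x right, y down, z forward; pixel columns grow to the right and rows downward; lengths in m; the calibration is good to about 2 mm. A picture is of the moment at which its call begins: read the wrist's pose just before it. camera_model takes no time and is no camera call.
- env.sign_off(): hands the job in; it is judged then, once.
The state is a dict: "time_s": time; "qpos": joint angles; "joint_velocities": joint speeds; "effort": joint torques, N m; "tool_pos": TCP position; "tool_rot": TCP orientation; "force": force on the tool from outside, world axes, zero at the start; "wrist_torque": the same for the moment, N m; "grip_width": finger opening in m; "grasp_force": force on a finger pad.
Only numpy, scipy, OpenCV 4.12 (cv2) and the standard library are available. Lean on these libraries where they do the work, as an engineer would, in place of code of your own. Each camera call takes 0.05 s, during which the arm holds its last target. There are 200 camera calls.

### The job

Make up the gift set: press down the brass thumb catch on the front of the closed wooden presentation case and let its lid spring fully open by itself, without touching the lid. Then take the round-bottomed flask that leans in the green tray, lower it gently into the case so that it stands upright in the cork ring, and let go only once the ring carries it. Leave the lid open and the other bottles, cans and tools where they are.

Things in the scene. Friction and masses are not known exactly. Their poses are not given: they have to be found in the camera images.
- case: Closed presentation case of dark wood, 150 x 150 mm and 187 mm high with the lid shut; fixed to the bench. Origin: centre of its underside; z up; its front, with the catch, faces its -x (towards the robot, give or take 20 degrees); the lid's hinge is along the rear upper edge (+x). The open base is 140 mm high with walls and floor 8 mm thick (134 x 134 mm inside).
- ring_seat (a point): Centre of the upper edge of the cork ring fixed in the middle of the case's floor, 26 mm above the bench (axes as the case). The ring is 84 mm outside, 60 mm inside and 18 mm high; when the flask is seated the centre of its ball stands 33.5 mm above this point and its cap 152.5 mm above it.
- catch_press (a point): Where to press the catch: on top of the brass thumb plate, 44 mm in front of the case's front face and 128 mm above the bench, 8 mm from the plate's outer end. The plate is 36 mm wide (along the case's y) and reaches from the face to 52 mm in front of it; the closed lid's top is 59 mm higher than the plate. This point moves with the plate.
- catch (a joint): Tilt of the thumb plate, rad: 0 at rest, grows as it is pressed down. Pressed down at catch_press it lets go of the lid after about 7 mm (0.2 rad, about 5 N) and meets its stop at 11 mm (0.32 rad, about 7 N); it springs back when released.
- lid: The lid, a hollow shell 150 x 150 x 47 mm. Origin on the hinge axis (middle of the case's rear upper edge, 140 mm above the bench); x from front to hinge; z vertical when shut. Freed by the catch, a damped spring swings it up and back about its y to a stop at 2.2 rad (126 degrees) in about 2 s and keeps it there, then 262 mm high. It never moves forward of the case's front, save a 7 mm striker.
- flask: Amber glass flask with paper band and cork cap, about 0.55 kg: a 90 mm ball with a straight neck. Origin: CENTRE OF THE BALL; z along the neck. Neck 31 mm across from 54 to 101 mm above the origin, then a 35 mm cap to 119 mm. At the start it leans about 39 degrees from upright in a tray cell, neck towards the tray's rear (+x) in a notch. In the ring it keeps whatever lean it is left at.
- flask_neck (a point): Point on the flask's neck axis 86 mm above the ball's centre, a good place to grip (neck 31 mm across); clear of the tray's wall, which touches the neck about 62 mm above the ball's centre. The ball is the heavy end, so the flask can swing a little about the line between the fingers when it is lifted and turned.
- tray: Green card tray with two cells (97 x 97 mm inside) side by side along its y, centres at y = +51 and -51 mm; 107 (x) x 209 (y) mm outside, fixed. Walls 92 mm high, 5 mm thick, with a 43 mm wide notch down to 88 mm in the rear wall (+x) of each cell; floor 4 mm. Origin: centre of its underside; front (-x) towards the robot, give or take 17 degrees. The flask is in one cell, an ordinary bottle in the other.
- plain_bottle: Ordinary flat-bottomed green bottle with cork, 74 mm across, 150 mm high, upright in the tray's other cell; leave alone. Origin: centre of its base.
- can_a: Drinks can, 66 mm across, 115 mm high, standing between the case and the tray; leave alone.
- can_b: Another such can, at the back; leave alone.
- beer: Amber bottle 60 mm across, 190 mm high, on the robot's right; leave alone.
- wine: Green wine bottle 74 mm across, 290 mm high, standing at the left; leave alone.
- scanner: Hand barcode scanner lying in front, 160 mm long, 50 mm high; leave alone.
- tapegun: Hand tape gun lying on the right, 260 mm long, 84 mm high; leave alone.
- labels: Roll of blank labels standing on end at the left, 80 mm across, 60 mm high; leave alone.
Mind the look-alikes: they are no part of the job. Leave any pink or purple look-alike of the flask alone.

How it is judged:
By the outcome, as a careful person would: the job done as asked, in the order asked, and still so for the second after the job is handed in, with the robot touching nothing.
It also fails if it takes over 64 s, if anything falls off the work surface, if the arm or the gripper's body presses on something with over 40 N, if the wrist force passes 120 N, or if a joint passes its speed limit or range.

## Working session

There is one attempt and no reset: what is moved stays moved. The work goes in short steps, Python scripts to look and compute and a tool call to move; the robot and the scene stay as the last step left them, time stands still between calls to the robot, and variables do not carry over. Pictures are saved under pics/ and viewed, at most 10 in all, crops included, and the job is handed in when it is done.

Besides the shell and the picture viewer there is one more tool, called after ">>>" as name(argument=value, ...) on one line, values as JSON. drive_tool: Moves the arm, as the interface text tells. Its arguments: {"type":"object","properties":{"moves":{"type":"array","items":{"type":"number"}},"squeeze":{"type":"number"}},"required":["moves"]}

```bash
mkdir -p pics; cat > h.py <<'E'
import numpy as np,cv2
from cell import env
from scipy.spatial.transform import Rotation as R
def cam(n):
    m=env.camera_model(n); K=np.array(m["K"],float)
    if n=="wrist":
        o=env.get_obs(); T=np.eye(4);T[:3,:3]=R.from_euler('xyz',o["tool_rot"],degrees=True).as_matrix();T[:3,3]=o["tool_pos"]
        C=T@np.array(m["tool_from_camera"]); return K,C[:3,:3],C[:3,3]
    r=cv2.Rodrigues(np.array(m["rvec"],float))[0]; return K,r.T,-r.T@np.array(m["tvec"],float).ravel()
def cloud(n,d):
    K,Rm,c=cam(n); v,u=np.mgrid[:d.shape[0],:d.shape[1]]
    p=np.stack([(u-K[0,2])/K[0,0]*d,(v-K[1,2])/K[1,1]*d,d],-1)
    return p@Rm.T+c
def shot(n,f):
    c=cam(n); a,d=env.read_camera(n); cv2.imwrite(f"pics/{f}.png",a[:,:,::-1]); np.save(f"pics/{f}.npy",d); P=None
    K,Rm,cc=c; v,u=np.mgrid[:400,:640]
    p=np.stack([(u-K[0,2])/K[0,0]*d,(v-K[1,2])/K[1,1]*d,d],-1)@Rm.T+cc
    p[d<=0]=np.nan; np.save(f"pics/{f}_p.npy",p); return a,d,p
E
python3 - <<'E'
from h import *
print(env.get_obs(), env.grasp_offset)
for n in("scene","side"):
    a,d,p=shot(n,n+"0"); print(n,cam(n)[2],cam(n)[1][:,2],(d>0).mean())
print(env.camera_model("wrist"))
E
```

```text
{'time_s': 0.0, 'qpos': array([-73.84787851,  18.4375806 ,  -4.01621917,  83.17464093,
         1.29624646,  78.53944028,  -3.2625764 ]), 'joint_velocities': array([-0.08345409, -0.01956135,  0.06391418, -0.08402297,  0.06713657,
        0.03663205, -0.10898503]), 'effort': array([ 5.33572202e-04, -4.91270041e+01, -4.03928831e-01, -3.12535214e+01,
       -6.40128320e-02,  4.33974189e-02,  1.66256959e-04]), 'tool_pos': array([0.17190715, 0.62629273, 0.22148065]), 'tool_rot': array([-1.79893652e+02,  6.70041492e-03,  1.64655953e+02]), 'force': array([ 0.07453368,  0.03667554, -0.13663263]), 'wrist_torque': array([-0.04881983,  0.05068587,  0.04690323]), 'grasp_force': 0.0, 'grip_width': 0.08696023471664104} 0.0187
scene [1.3083413  0.90215389 0.96548685] [-0.52763916 -0.65177562 -0.54478018] 0.989859375
side [ 0.01494525 -0.99217005  0.94501169] [ 0.35825563  0.67596598 -0.64398983] 0.99573828125
{'K': array([[328.93667714,   0.        , 317.62677972],
       [  0.        , 328.93667714, 199.56222423],
       [  0.        ,   0.        ,   1.        ]]), 'tool_from_camera': array([[-6.12843763e-04, -9.63287936e-01, -2.68469694e-01,
         7.30981651e-02],
       [ 9.99999478e-01, -8.09875444e-04,  6.23160846e-04,
         9.60832998e-04],
       [-8.17710338e-04, -2.68469172e-01,  9.63287930e-01,
        -1.62129026e-01],
       [ 0.00000000e+00,  0.00000000e+00,  0.00000000e+00,
         1.00000000e+00]])}
```

View pics/scene0.png

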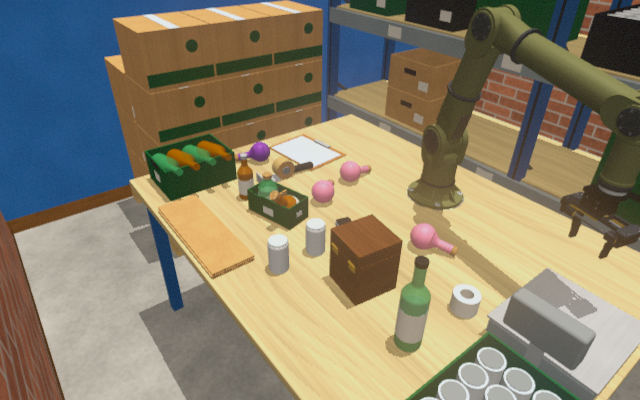

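View pics/side0.png

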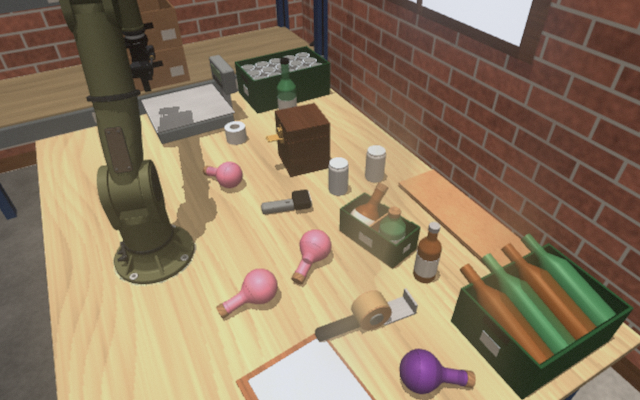

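The scene view shows the case at (365,258) and the tray at (278,202). In the side view the case is at (302,138) with its brass catch at (273,138). The tray is at (380,228), with the flask in its left (+y) cell and its cap at (381,190).

```bash
cat > m.py <<'E'
from h import *
S={n:(cv2.imread(f"pics/{n}0.png"),np.load(f"pics/{n}0_p.npy")) for n in("scene","side")}
def rect(p,nm):
    r=cv2.minAreaRect((p[:,:2]*1000).astype(np.float32)); print(nm,len(p),np.round(r[0],1),np.round(r[1],1),round(r[2],1), 'z',np.round(np.median(p[:,2]),4))
box={"scene":[(320,210,410,305),(240,175,315,230)],"side":[(262,98,335,178),(335,180,425,268)]}
for n,(im,p) in S.items():
    for k,nm in enumerate(("case","tray")):
        x0,y0,x1,y1=box[n][k]; q=p[y0:y1,x0:x1].reshape(-1,3); c=im[y0:y1,x0:x1].reshape(-1,3).astype(int)
        hsv=cv2.cvtColor(im[y0:y1,x0:x1],cv2.COLOR_BGR2HSV).reshape(-1,3).astype(int)
        if k==0:
            m=abs(q[:,2]-.187)<.006; rect(q[m],n+" lidtop")
            m=(hsv[:,0]>15)&(hsv[:,0]<32)&(hsv[:,1]>120)&(hsv[:,2]>90)&(q[:,2]>.1)&(q[:,2]<.16)
            if m.sum()>3: print(" brass",m.sum(),q[m].mean(0).round(4),q[m].min(0).round(3),q[m].max(0).round(3))
        else:
            m=abs(q[:,2]-.091)<.006; g=m&(c[:,1]>c[:,2]+5); rect(q[g],n+" rim")
            am=(hsv[:,0]>4)&(hsv[:,0]<22)&(hsv[:,1]>120)&(q[:,2]>.05)
            a=q[am]; print(" amber",len(a),a.mean(0).round(4),a.min(0).round(3),a.max(0).round(3))
            t=a[a[:,2]>a[:,2].max()-.012]; print("  top",t.mean(0).round(4))
    for nm,lo in (("tall",.2),):
        pass
# object clusters on height map
P=np.concatenate([p.reshape(-1,3) for _,p in S.values()]); P=P[(P[:,0]>.15)&(P[:,0]<1)&(abs(P[:,1])<.6)&(P[:,2]>.02)&(P[:,2]<.4)]
H=np.zeros((1200,850),np.float32)
i=((P[:,1]+.6)*1000).astype(int);j=((P[:,0]-.15)*1000).astype(int); np.maximum.at(H,(i,j),P[:,2])
B=cv2.morphologyEx((H>0).astype(np.uint8),cv2.MORPH_CLOSE,np.ones((9,9)))
N,L,st,ce=cv2.connectedComponentsWithStats(B)
for k in range(1,N):
    if st[k,4]>300: x,y,w,h=st[k,:4]; print("obj x %.3f..%.3f y %.3f..%.3f z %.3f"%(x/1e3+.15,(x+w)/1e3+.15,y/1e3-.6,(y+h)/1e3-.6,H[L==k].max()))
V=cv2.applyColorMap((H/.3*255).clip(0,255).astype(np.uint8),cv2.COLORMAP_JET); 
cv2.imwrite("pics/top.png",cv2.resize(V,(425,600)))
E
python3 m.py
```

```text
scene lidtop 1808 [597.7 292.4] [341.6 153.3] 82.2 z 0.1862
 brass 357 [0.6343 0.2246 0.1302] [0.457 0.12  0.1  ] [0.673 0.287 0.16 ]
scene rim 199 [ 591.4 -264.4] [112.8 213.7] 14.7 z 0.0904
 amber 389 [ 0.6104 -0.2483  0.1068] [ 0.536 -0.427  0.052] [ 0.667 -0.178  0.154]
  top [ 0.6223 -0.2552  0.1479]
side lidtop 1061 [585.2 196.1] [157.3 151.7] 82.4 z 0.1888
 brass 128 [0.4906 0.2054 0.135 ] [0.458 0.184 0.116] [0.516 0.235 0.16 ]
side rim 147 [ 592.9 -269.1] [105.  209.7] 14.6 z 0.0927
 amber 331 [ 0.5933 -0.2953  0.1036] [ 0.558 -0.453  0.079] [ 0.63  -0.2    0.137]
  top [ 0.6155 -0.3572  0.1307]
obj x 0.589..0.951 y -0.600..-0.088 z 0.154
obj x 0.526..0.541 y -0.531..-0.466 z 0.044
obj x 0.271..0.467 y -0.522..-0.446 z 0.089
obj x 0.597..0.660 y -0.473..-0.400 z 0.196
obj x 0.513..0.674 y -0.385..-0.148 z 0.159
obj x 0.150..0.259 y -0.339..-0.241 z 0.094
obj x 0.302..0.450 y -0.318..-0.184 z 0.094
obj x 0.341..0.502 y -0.065..0.027 z 0.052
obj x 0.724..0.791 y -0.048..0.028 z 0.123
obj x 0.577..0.645 y -0.046..0.030 z 0.121
obj x 0.456..0.674 y 0.108..0.287 z 0.194
obj x 0.236..0.351 y 0.146..0.308 z 0.094
obj x 0.603..0.681 y 0.395..0.482 z 0.295
obj x 0.382..0.464 y 0.411..0.503 z 0.066
obj x 0.150..0.494 y 0.520..0.600 z 0.400
```

```bash
python3 - <<'E'
import cv2,numpy as np
a=cv2.imread("pics/side0.png")[85:275,250:450]; b=cv2.imread("pics/scene0.png")[165:315,235:435]
o=np.zeros((600,800,3),np.uint8); a=cv2.resize(a,None,fx=2,fy=2);b=cv2.resize(b,None,fx=2,fy=2)
o[:380,:400]=a;o[:300,400:]=b; cv2.imwrite("pics/crop.png",o[:380])
E
```

```text
(no output)
```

View pics/crop.png

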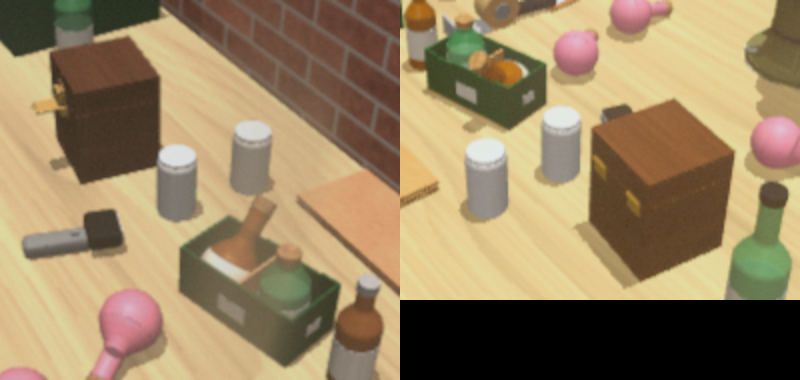

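The crops agree: the catch faces the robot, and the flask in the +y cell leans away from the robot towards +x. I'll hover above the catch first and look again from there.

```bash
cat >> h.py <<'E'
def go(x,y,z,yaw):
    o=env.get_obs(); Rm=R.from_euler('xyz',o["tool_rot"],degrees=True).as_matrix()
    d=Rm.T@(np.array([x,y,z])-o["tool_pos"])/.04
    t=-((yaw-o["tool_rot"][2]+180)%360-180)/10
    print("move",d.round(3),"turn",round(t,3),"t",round(o["time_s"],2),"pos",o["tool_pos"].round(4),o["tool_rot"].round(2))
E
python3 - <<'E'
from h import *
go(.445,.216,.27,172.4)
p=np.load("pics/side0_p.npy")[95:180,262:336].reshape(-1,3); p=p[abs(p[:,2]-.189)<.004]; th=np.radians(-7.6)
for n,b in(("side",(95,180,262,336)),("scene",(210,305,325,405))):
    p=np.load(f"pics/{n}0_p.npy")[b[0]:b[1],b[2]:b[3]].reshape(-1,3); p=p[(abs(p[:,2]-.1875)<.004)&(p[:,0]>.49)&(p[:,1]<.3)]
    X=p[:,0]*np.cos(th)+p[:,1]*np.sin(th);Y=-p[:,0]*np.sin(th)+p[:,1]*np.cos(th)
    q=[np.percentile(v,[1,99]) for v in(X,Y)]; c=R.from_euler('z',-7.6,degrees=True).apply([q[0].mean(),q[1].mean(),0]); print(n,q,c)
E
```

```text
move [-9.298 -8.088 -1.196] turn -0.774 t 0.1 pos [0.1719 0.6263 0.2216] [-1.7990e+02  1.0000e-02  1.6466e+02]
side [array([0.48067434, 0.6282414 ]), array([0.19622615, 0.34730018])] [0.58552967 0.19604527 0.        ]
scene [array([0.48027916, 0.6276978 ]), array([0.20263365, 0.35033225])] [0.58568862 0.20078568 0.        ]
```

>>> drive_tool(moves=[-1,-0.8,-1.2,0,0,-2,-1.8,-1.2,0,0,-3.1,-2.7,-1.2,-0.2,0,-4.2,-3.6,-1.2,-0.5,0,-5.2,-4.5,-1.2,-0.8,0])

```text
time_s: 0.72
tool_pos: [0.326, 0.3962, 0.2703]
tool_rot: [-180.0, 0.0, 172.7]
force: [0.4, 0.3, 0.7]
grip_width: 0.0451
grasp_force: 0.0
```

```bash
python3 -c "
from h import *
go(.445,.216,.27,172.4)"
```

```text
move [-3.521 -4.091  0.008] turn 0.032 t 0.72 pos [0.326  0.3962 0.2703] [-179.99    0.    172.72]
```

>>> drive_tool(moves=[-1,-1.1,0,0,0,-2,-2.2,0,0,0,-3,-3.4,0,0,0,-3.5,-4.1,0,0,0,-3.5,-4.1,0,0,0])

```text
time_s: 1.35
tool_pos: [0.4442, 0.2143, 0.2704]
tool_rot: [-180.0, 0.0, 172.3]
force: [-0.9, 0.3, -0.9]
grip_width: 0.0018
grasp_force: 0.0
```

```bash
python3 - <<'E'
from h import *
a,d,p=shot("wrist","w1")
o=env.get_obs()["tool_pos"]; print(o)
hsv=cv2.cvtColor(a,cv2.COLOR_RGB2HSV)
m=(hsv[...,0]>14)&(hsv[...,0]<32)&(hsv[...,1]>110)&(p[...,2]>.11)&(p[...,2]<.15)&(p[...,0]>.42)&(p[...,0]<.54)&(p[...,1]>.15)&(p[...,1]<.28)
q=p[m]; print(len(q)); print(cv2.minAreaRect((q[:,:2]*1000).astype(np.float32)),np.median(q,0))
m=abs(p[...,2]-.187)<.006; q=p[m]; print(cv2.minAreaRect((q[:,:2]*1000).astype(np.float32)))
E
```

```text
[0.44308009 0.21669498 0.27031783]
1300
((478.2975158691406, 213.19119262695312), (47.55670166015625, 42.94824981689453), 82.23831176757812) [0.474203   0.2131114  0.12786527]
((539.4756469726562, 202.34689331054688), (23.53300666809082, 30.132009506225586), 81.85693359375)
```

View pics/w1.png

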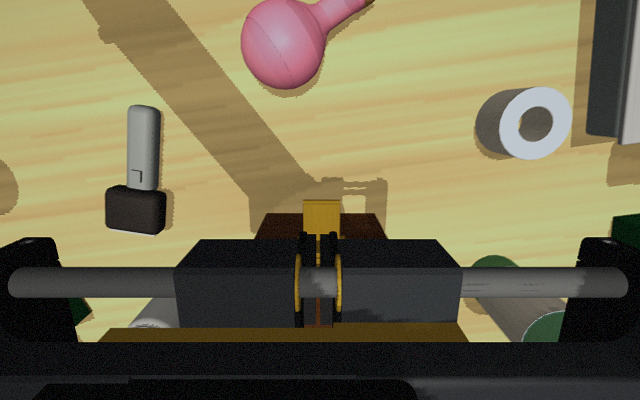

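The wrist view shows the brass plate at columns 304–340, with its outer edge at row 200 and the fingers over its inner part. I'll compute the outer edge position next.

```bash
python3 - <<'E'
from h import *
p=np.load("pics/w1_p.npy")
for uv in((304,203),(340,203),(322,202)): print(p[uv[1],uv[0]].round(4))
c=p[202,322]; th=np.radians(-7.6); e=np.array([np.cos(th),np.sin(th)])
t=c[:2]+e*.006; print("press",t, "lateral centre model",np.array([.5856,.198])-e*.121); go(t[0],t[1],.145,172.4)
E
```

```text
[0.4577 0.2003 0.1287]
[0.5004 0.2386 0.0006]
[0.4591 0.2176 0.1285]
press [0.46501263 0.21676354] lateral centre model [0.46566292 0.21400302]
move [-0.545  0.073  3.133] turn 0.01 t 1.4 pos [0.4431 0.2167 0.2703] [ 1.7999e+02 -4.0000e-02  1.7250e+02]
```

>>> drive_tool(moves=[-0.5,0,1,0,0,-0.5,0,2.2,0,0,-0.5,0,3.1,0,0,-0.5,0,3.4,0,0,-0.5,0,3.4,0,0])

```text
time_s: 2.02
tool_pos: [0.4621, 0.216, 0.1345]
tool_rot: [-180.0, -0.0, 172.7]
force: [-0.1, 0.1, 0.5]
grip_width: 0.0005
grasp_force: 0.0
```

>>> drive_tool(moves=[0,0,0.15,0,0,0,0,0.25,0,0,0,0,0.35,0,0,0,0,0.35,0,0])

```text
time_s: 2.52
tool_pos: [0.4632, 0.2161, 0.122]
tool_rot: [179.9, 0.1, 172.7]
force: [-1.8, 1.6, 5.6]
grip_width: 0.0006
grasp_force: 3.0
```

>>> drive_tool(moves=[0,0,0.07,0,0,0,0,0.07,0,0,0,0,0.07,0,0,0,0,0.07,0,0])

```text
time_s: 3.02
tool_pos: [0.4633, 0.2161, 0.1196]
tool_rot: [179.9, 0.1, 172.7]
force: [-2.5, -0.1, 5.8]
grip_width: 0.0004
grasp_force: 3.6
```

```bash
python3 - <<'E'
from h import *
a,d,p=shot("side","s2"); 
for c in ((290,115),(300,90),(310,120)): print(p[c[1],c[0]])
print(env.get_obs()["force"])
q=p[60:180,262:370].reshape(-1,3); q=q[(q[:,0]>.48)&(q[:,0]<.8)&(abs(q[:,1]-.2)<.09)]; print(q[:,2].max())
E
```

```text
[0.63563627 0.40491108 0.07505159]
[0.78306726 0.61223534 0.05518307]
[0.57714779 0.11661773 0.21650806]
[-2.29670104  0.5177491   6.05699616]
0.41250965408052176
```

>>> drive_tool(moves=[0,0,0,0,0,0,0,0,0,0,0,0,0,0,0,0.1,0,-0.3,0,0,0.3,0,-0.6,0,0])

```text
time_s: 3.7
tool_pos: [0.4507, 0.2165, 0.1427]
tool_rot: [180.0, 0.0, 172.6]
force: [-0.0, 0.3, 0.3]
grip_width: 0.0002
grasp_force: 0.0
```

>>> drive_tool(moves=[0.2,0,-0.8,0,20,0.3,0,-1.8,0,40,0.4,0,-2.8,0,50,0.4,0,-3.8,0,50,0.4,0,-4.5,0,50])

```text
time_s: 4.32
tool_pos: [0.4347, 0.2188, 0.3245]
tool_rot: [179.9, 0.1, 172.7]
force: [-0.3, 0.7, -0.2]
grip_width: 0.0427
grasp_force: 0.0
```

```bash
python3 - <<'E'
from h import *
a,d,p=shot("side","s3"); b,d,q=shot("scene","c3"); cv2.imwrite("pics/v3.png",cv2.resize(np.hstack([a[60:280,240:440],b[160:380,240:440]])[:,:,::-1],None,fx=2,fy=2))
go(.629,-.205,.30,194.6)
E
```

```text
move [-6.142 -9.907  0.629] turn -2.194 t 4.42 pos [0.4358 0.2193 0.3258] [179.73   0.28 172.66]
```

View pics/v3.png

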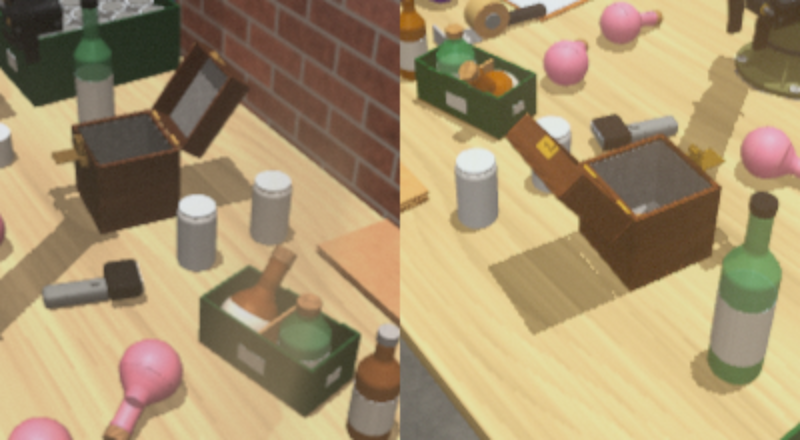

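The lid is fully open in both views. Next is the flask.

>>> drive_tool(moves=[-0.9,-1.3,0,-0.3,50,-1.8,-2.6,0.2,-0.8,50,-2.6,-3.9,0.4,-1.3,50,-3.4,-5.2,0.5,-1.8,50,-4.2,-6.5,0.5,-2.2,50])

```text
time_s: 5.05
tool_pos: [0.5679, -0.0622, 0.3007]
tool_rot: [179.9, -0.1, -165.2]
force: [0.8, 0.3, -0.1]
grip_width: 0.0497
grasp_force: 0.0
```

```bash
python3 -c "
from h import *
go(.61,-.21,.28,194.6)"
```

```text
move [-0.074 -3.843  0.514] turn 0.021 t 5.05 pos [ 0.5679 -0.0622  0.3007] [ 1.7994e+02 -7.0000e-02 -1.6519e+02]
```

>>> drive_tool(moves=[0,-1.2,0.2,0,50,0,-2.4,0.5,0,50,0,-3.4,0.5,0,50,0,-3.8,0.5,0,50,0,-3.8,0.5,0,50])

```text
time_s: 5.68
tool_pos: [0.6063, -0.208, 0.2812]
tool_rot: [180.0, -0.1, -165.4]
force: [0.5, 1.3, -0.3]
grip_width: 0.0501
grasp_force: 0.0
```

```bash
python3 - <<'E'
from h import *
a,d,p=shot("wrist","w4"); print(env.get_obs()["tool_pos"])
E
```

```text
[ 0.60668204 -0.20637267  0.28142622]
```

View pics/w4.png

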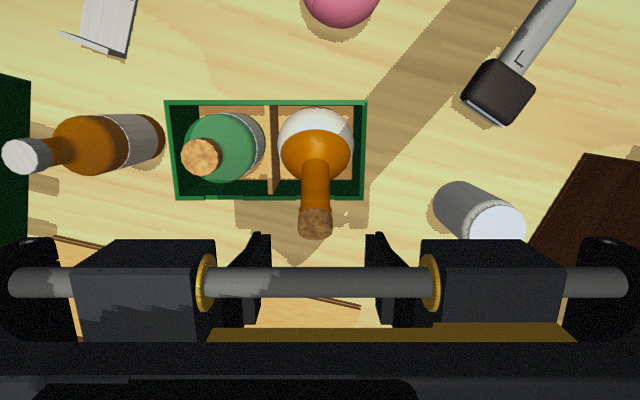

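The wrist view shows the flask clearly: ball around (316,140), neck at columns 300–330, rows 165–208, and cap at rows 208–240.

```bash
cat > fl.py <<'E'
from h import *
from scipy.optimize import least_squares
def flask(p,ballbox,neckbox):
    f=lambda b:(lambda q:q[np.isfinite(q).all(1)])(p[b[1]:b[3],b[0]:b[2]].reshape(-1,3))
    B=f(ballbox); N=f(neckbox)
    c0=np.median(B,0)-[0,0,.03]
    s=least_squares(lambda c:np.linalg.norm(B-c,axis=1)-.045,c0,loss='soft_l1',f_scale=.002); c=s.x
    g=least_squares(lambda v:np.linalg.norm(np.cross(N-c,v/np.linalg.norm(v)),axis=1)-.0155,np.median(N,0)-c,loss='soft_l1',f_scale=.002)
    a=g.x/np.linalg.norm(g.x)
    if a@(np.median(N,0)-c)<0:a=-a
    print("ball",c.round(4),"axis",a.round(3),"lean",np.degrees(np.arccos(a[2])).round(1),"az",np.degrees(np.arctan2(a[1],a[0])).round(1),"res",np.abs(s.fun).mean().round(4),np.abs(g.fun).mean().round(4),"neck86",(c+.086*a).round(4))
    return c,a
E
python3 - <<'E'
from fl import *
p=np.load("pics/w4_p.npy")
c,a=flask(p,(290,115,342,160),(304,182,326,205))
n=c+.086*a; go(n[0],n[1],n[2]-.0187,194.6)
E
```

```text
ball [ 0.5779 -0.2177  0.0493] axis [0.319 0.086 0.944] lean 19.3 az 15.0 res 0.0007 0.0025 neck86 [ 0.6053 -0.2104  0.1305]
move [ 0.057 -0.095  4.24 ] turn 0.009 t 5.72 pos [ 0.6067 -0.2064  0.2814] [ 1.7991e+02 -1.0000e-02 -1.6531e+02]
```

The ball fit agrees with the geometric model. The neck fit fell into a false minimum (19.3° lean), so I'll use the given 39° lean along azimuth 15°, which puts the neck at (0.630, -0.204, 0.116).

```bash
python3 -c "
from h import *
go(.630,-.2037,.0985,194.8)"
```

```text
move [-0.582 -0.09   4.573] turn -0.011 t 5.72 pos [ 0.6067 -0.2064  0.2814] [ 1.7991e+02 -1.0000e-02 -1.6531e+02]
```

>>> drive_tool(moves=[-0.58,-0.09,0.6,0,55,-0.58,-0.09,1.9,0,55,-0.58,-0.09,3.2,0,55,-0.58,-0.09,4.2,0,55,-0.58,-0.09,4.57,0,55])

```text
time_s: 6.35
tool_pos: [0.6291, -0.2016, 0.0964]
tool_rot: [179.8, -0.2, -165.2]
force: [-0.2, -0.6, 1.0]
grip_width: 0.0548
grasp_force: 0.0
```

>>> drive_tool(moves=[0,0,0,0,55,0,0,0,0,30,0,0,0,0,15,0,0,0,0,10,0,0,0,0,10], squeeze=15)

```text
time_s: 6.98
tool_pos: [0.631, -0.2054, 0.0999]
tool_rot: [-180.0, 0.1, -165.3]
force: [0.7, 0.9, 2.5]
grip_width: 0.0319
grasp_force: 14.6
```

>>> drive_tool(moves=[0.12,0,-0.11,0,10,0.25,0,-0.2,0,10,0.38,0,-0.27,0,10,0.51,0,-0.34,0,10,0.65,0,-0.38,0,10])

```text
time_s: 7.6
tool_pos: [0.605, -0.2118, 0.1145]
tool_rot: [180.0, 0.1, -165.3]
force: [2.3, 0.4, -0.0]
grip_width: 0.0321
grasp_force: 14.4
```

>>> drive_tool(moves=[0.14,0,-0.05,0,10,0.29,0,-0.08,0,10,0.44,0,-0.1,0,10,0.58,0,-0.12,0,10,0.7,0,-0.13,0,10])

```text
time_s: 8.22
tool_pos: [0.5788, -0.219, 0.1204]
tool_rot: [-180.0, 0.2, -165.3]
force: [4.3, 0.7, 6.1]
grip_width: 0.0314
grasp_force: 13.7
```

>>> drive_tool(moves=[0,0,-0.3,0,10,0,0,-0.8,0,10,0,0,-1.5,0,10,0,0,-2.2,0,10,0,0,-3,0,10])

```text
time_s: 8.85
tool_pos: [0.5765, -0.2193, 0.2401]
tool_rot: [180.0, -0.2, -165.4]
force: [-0.5, -0.2, -4.6]
grip_width: 0.0313
grasp_force: 14.0
```

>>> drive_tool(moves=[0,0,-0.8,0,10,0,0,-1.6,0,10,0,0,-2.2,0,10,0,0,-2.5,0,10,0,0,-2.5,0,10])

```text
time_s: 9.48
tool_pos: [0.5777, -0.2194, 0.3397]
tool_rot: [-180.0, -0.0, -165.4]
force: [-0.7, -0.1, -4.6]
grip_width: 0.0313
grasp_force: 14.1
```

```bash
python3 - <<'E'
from h import *
a,d,p=shot("wrist","w5"); b,d,q=shot("side","s5"); cv2.imwrite("pics/v5.png",np.hstack([a,b])[:, ::2][:,:,::-1] if 0 else np.hstack([cv2.resize(a,(400,250)),cv2.resize(b[100:300,240:560],(400,250))])[:,:,::-1])
go(.5856,.198,.34,172.4)
E
```

```text
move [-2.835 10.029 -0.04 ] turn 2.224 t 9.57 pos [ 0.5773 -0.2188  0.3382] [ 1.7994e+02 -1.1000e-01 -1.6536e+02]
```

View pics/v5.png

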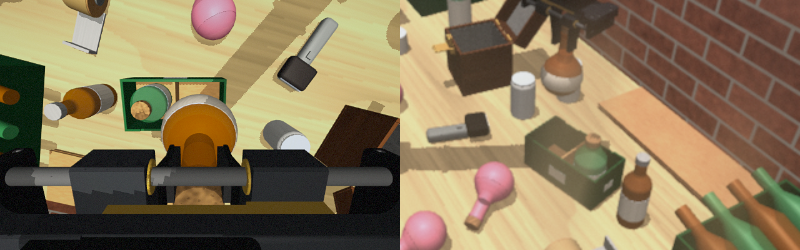

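The flask is held and looks nearly upright, with the ball at about (318,200) in full wrist pixels. I'll fit the ball to get the lean.

```bash
cat >> fl.py <<'E'
def ball(p,box,am=None):
    B=p[box[1]:box[3],box[0]:box[2]].reshape(-1,3); B=B[np.isfinite(B).all(1)]; o=env.get_obs(); g=np.array(o["tool_pos"])-[0,0,-.0187]
    B=B[np.abs(np.linalg.norm(B-(g-[0,0,.086]),axis=1)-.045)<.03]
    s=least_squares(lambda c:np.linalg.norm(B-c,axis=1)-.045,g-[0,0,.086],loss='soft_l1',f_scale=.002)
    c=s.x; v=R.from_euler('xyz',o["tool_rot"],degrees=True).as_matrix().T@(c-g)
    print(len(B),"ball",c.round(4),"res",np.abs(s.fun).mean().round(4),"grip->ball in tool",v.round(4),"len",np.linalg.norm(v).round(4),"lean deg",np.degrees(np.arctan2(v[0],v[2])).round(1),np.degrees(np.arctan2(v[1],v[2])).round(1)); return c,v
E
python3 - <<'E'
from fl import *
ball(np.load("pics/w5_p.npy"),(260,150,376,215))
E
```

```text
6153 ball [ 0.58   -0.2176  0.2688] res 0.0007 grip->ball in tool [-0.0031  0.0004  0.088 ] len 0.0881 lean deg -2.0 0.3
```

>>> drive_tool(moves=[-0.2,0.7,0,0,10,-0.5,1.7,0,0.3,10,-0.8,2.8,0,0.7,10,-1.1,3.9,0,1.2,10,-1.4,5,0,1.6,10])

```text
time_s: 10.2
tool_pos: [0.5806, -0.0098, 0.338]
tool_rot: [-180.0, -0.1, 178.5]
force: [0.1, 0.4, -4.2]
grip_width: 0.031
grasp_force: 14.0
```

```bash
python3 -c "
from h import *
go(.5856,.198,.34,172.4)"
```

```text
move [ 0.01   5.198 -0.052] turn 0.611 t 10.2 pos [ 0.5806 -0.0098  0.338 ] [-1.7999e+02 -1.4000e-01  1.7851e+02]
```

>>> drive_tool(moves=[0,1.2,0,0,10,0,2.4,0,0.2,10,0,3.6,0,0.4,10,0,4.6,0,0.6,10,0,5.2,0,0.6,10])

```text
time_s: 10.82
tool_pos: [0.5853, 0.1994, 0.3376]
tool_rot: [-179.9, -0.2, 172.9]
force: [-0.0, -0.6, -4.6]
grip_width: 0.0307
grasp_force: 14.0
```

>>> drive_tool(moves=[0,0,0,0,10,0,0,0,0,10,0,0,0,0,10])

```text
time_s: 11.2
tool_pos: [0.5868, 0.1943, 0.3396]
tool_rot: [-180.0, 0.0, 172.5]
force: [-0.0, -0.1, -3.3]
grip_width: 0.031
grasp_force: 14.0
```

```bash
python3 - <<'E'
from fl import *
a,d,p=shot("wrist","w6"); ball(p,(260,150,376,215))
b,d,q=shot("scene","c6"); s,d,r=shot("side","s6")
# case rim: dark-wood points at z~.14 in wrist cloud
for nm,pp in(("w",p),("scene",q),("side",r)):
    m=(abs(pp[...,2]-.14)<.004)&(pp[...,0]>.49)&(pp[...,0]<.68)&(pp[...,1]>.1)&(pp[...,1]<.3)
    k=pp[m]; 
    if len(k)>20:
        th=np.radians(-7.6);X=k[:,0]*np.cos(th)+k[:,1]*np.sin(th);Y=-k[:,0]*np.sin(th)+k[:,1]*np.cos(th)
        print(nm,len(k),np.percentile(X,[1,99]),np.percentile(Y,[1,99]),cv2.minAreaRect((k[:,:2]*1000).astype(np.float32)))
print("expected X",.5856*np.cos(th)+.198*np.sin(th),"Y",-.5856*np.sin(th)+.198*np.cos(th))
cv2.imwrite("pics/v6.png",np.hstack([cv2.resize(a,(400,250)),cv2.resize(b[130:330,240:560],(400,250))])[:,:,::-1])
E
```

```text
5864 ball [0.591  0.1947 0.2682] res 0.0007 grip->ball in tool [-0.0041  0.0006  0.0902] len 0.0903 lean deg -2.6 0.4
w 2859 [0.47911338 0.63686974] [0.19977962 0.34902845] ((594.2484130859375, 197.61163330078125), (150.58062744140625, 169.65306091308594), 82.37361907958984)
scene 465 [0.46985814 0.63750328] [0.19990668 0.35161557] ((584.8609619140625, 200.4525146484375), (155.96353149414062, 171.06048583984375), 82.80150604248047)
side 358 [0.47130222 0.65400491] [0.19542906 0.35103168] ((593.6658935546875, 195.90484619140625), (160.3103485107422, 188.9698486328125), 84.14417266845703)
expected X 0.5542690551003926 Y 0.27371001910437615
```

View pics/v6.png

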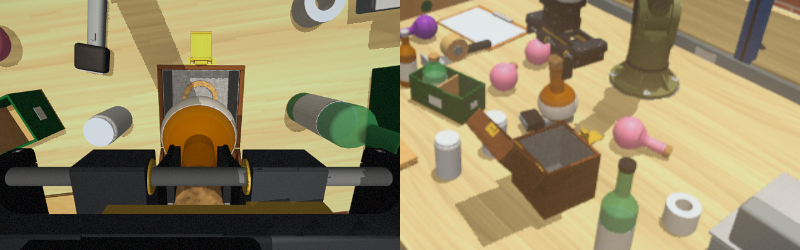

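The wrist view shows the open case below the flask, with the front arc of the cork ring visible just in front of the ball. The ball needs a shift of about +6 mm in tool x and +3 mm in tool y.

>>> drive_tool(moves=[0.15,0.08,0,0,10,0.15,0.08,0.6,0,10,0.15,0.08,1.4,0,10,0.15,0.08,2.1,0,10,0.15,0.08,2.5,0,10])

```text
time_s: 11.98
tool_pos: [0.5797, 0.2008, 0.2378]
tool_rot: [-180.0, -0.1, 172.7]
force: [-0.7, -0.4, -4.0]
grip_width: 0.0307
grasp_force: 14.0
```

>>> drive_tool(moves=[0,0,0.5,0,10,0,0,1,0,10,0,0,1.5,0,10,0,0,1.9,0,10,0,0,2.1,0,10])

```text
time_s: 12.6
tool_pos: [0.5804, 0.2005, 0.1541]
tool_rot: [-180.0, -0.1, 172.7]
force: [-0.2, -0.1, -4.7]
grip_width: 0.031
grasp_force: 14.0
```

```bash
python3 - <<'E'
from fl import *
a,d,p=shot("wrist","w7"); ball(p,(260,150,376,215))
m=(abs(p[...,2]-.14)<.004)&(p[...,0]>.49)&(p[...,0]<.68)&(p[...,1]>.1)&(p[...,1]<.3)
k=p[m];th=np.radians(-7.6);X=k[:,0]*np.cos(th)+k[:,1]*np.sin(th);Y=-k[:,0]*np.sin(th)+k[:,1]*np.cos(th)
x=np.percentile(X,1)+.075;y=np.percentile(Y,[1,99]).mean(); print("centre",R.from_euler('z',th).apply([x,y,0]),np.percentile(Y,[1,99]))
go(.5856,.1985,.131,172.4)
E
```

```text
5968 ball [0.5841 0.2009 0.0822] res 0.0012 grip->ball in tool [-0.0041  0.0012  0.09  ] len 0.0901 lean deg -2.6 0.7
centre [0.5851003  0.19882067 0.        ] [0.20018329 0.34873149]
move [-0.143 -0.027  0.561] turn 0.026 t 12.65 pos [0.5801 0.2003 0.1535] [-1.7993e+02 -1.0000e-01  1.7266e+02]
```

>>> drive_tool(moves=[0,-0.04,0.15,0,10,0,-0.04,0.28,0,10,0,-0.04,0.38,0,10,0,-0.04,0.46,0,10,0,-0.04,0.5,0,10])

```text
time_s: 13.28
tool_pos: [0.5806, 0.199, 0.1353]
tool_rot: [180.0, 0.0, 172.7]
force: [0.3, -0.7, -4.4]
grip_width: 0.0309
grasp_force: 14.0
```

>>> drive_tool(moves=[0,0,0.03,0,10,0,0,0.06,0,10,0,0,0.08,0,10,0,0,0.08,0,10])

```text
time_s: 13.78
tool_pos: [0.5811, 0.199, 0.1327]
tool_rot: [180.0, 0.1, 172.6]
force: [1.3, -0.3, -1.3]
grip_width: 0.0307
grasp_force: 13.9
```

>>> drive_tool(moves=[-0.03,0,0.02,0,10,-0.06,0,0.03,0,10,-0.1,0,0.04,0,10,-0.1,0,0.04,0,10])

```text
time_s: 14.28
tool_pos: [0.5855, 0.1983, 0.1316]
tool_rot: [180.0, 0.1, 172.6]
force: [-0.2, -1.3, 6.1]
grip_width: 0.0307
grasp_force: 14.1
```

```bash
python3 - <<'E'
from fl import *
a,d,p=shot("wrist","w8"); ball(p,(260,150,376,215)); o=env.get_obs();print(o["force"],o["tool_pos"])
E
```

```text
6965 ball [0.5848 0.1995 0.0593] res 0.0026 grip->ball in tool [0.001  0.0009 0.0909] len 0.0909 lean deg 0.6 0.6
[ 0.63513127 -1.41245776  4.73714199] [0.58542132 0.1983662  0.13158133]
```

>>> drive_tool(moves=[0,0,-0.02,0,10,0,0,-0.02,0,30,0,0,-0.02,0,40,0,0,-0.02,0,55,0,0,-0.02,0,55], squeeze=5)

```text
time_s: 14.95
tool_pos: [0.5841, 0.1989, 0.1308]
tool_rot: [-180.0, -0.1, 172.7]
force: [-0.3, -0.3, 0.2]
grip_width: 0.0509
grasp_force: 0.0
```

```bash
python3 - <<'E'
from fl import *
a,d,p=shot("wrist","w9"); ball(p,(260,150,376,215)); o=env.get_obs();print(o["force"],o["tool_pos"],o["grip_width"])
E
```

```text
7004 ball [0.5835 0.1989 0.0577] res 0.0034 grip->ball in tool [ 0.0006 -0.      0.0919] len 0.0919 lean deg 0.3 -0.0
[ 0.10652243 -0.43601631 -0.36735056] [0.58415052 0.1988373  0.13091497] 0.052332763939128196
```

The fingers are clear of the neck, so I'll retract straight up and then back.

>>> drive_tool(moves=[0,0,-0.4,0,55,0,0,-1.2,0,55,0,0,-2.2,0,55,0,0,-3.4,0,55,0,0,-4.6,0,55])

```text
time_s: 15.62
tool_pos: [0.5845, 0.1984, 0.3183]
tool_rot: [179.9, 0.1, 172.6]
force: [-0.3, -0.7, 0.5]
grip_width: 0.0549
grasp_force: 0.0
```

>>> drive_tool(moves=[0.8,0,0,0,55,1.6,0,0,0,55,2.4,0,0,0,55,2.8,0,0,0,55,2.8,0,0,0,55])

```text
time_s: 16.25
tool_pos: [0.4733, 0.2131, 0.3164]
tool_rot: [179.9, 0.1, 172.7]
force: [0.0, -0.7, -0.2]
grip_width: 0.0551
grasp_force: 0.0
```

```bash
python3 - <<'E'
from fl import *
b,d,q=shot("scene","c10"); s,d,r=shot("side","s10")
cv2.imwrite("pics/v10.png",cv2.resize(np.hstack([s[60:280,240:440],b[160:380,240:440]])[:,:,::-1],None,fx=2,fy=2))
for n,pp in(("scene",q),("side",r)):
    m=(pp[...,2]>.145)&(pp[...,2]<.19)&(np.hypot(pp[...,0]-.585,pp[...,1]-.1988)<.05); k=pp[m]
    print(n,len(k),k.max(0),"cap top mean",k[k[:,2]>.174].mean(0), "neck mean",k[k[:,2]<.158].mean(0))
E
```

```text
scene 157 [0.61896098 0.21300637 0.1816517 ] cap top mean [0.60054378 0.19683245 0.17662662] neck mean [0.60554509 0.20510506 0.15157494]
side 115 [0.61887013 0.2091966  0.18369879] cap top mean [0.60043806 0.18926825 0.17840982] neck mean [0.59446199 0.18208071 0.15182967]
```

View pics/v10.png

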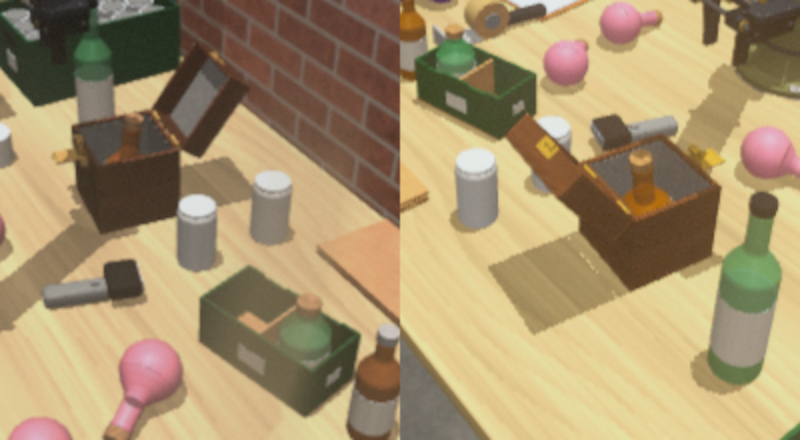

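The flask is in the ring, but the cap seems to sit about 15 mm towards +x of the ball, a lean of roughly 7°. I'll measure it with the wrist camera, which now has a clear view.

```bash
cat > ax.py <<'E'
from fl import *
import sys
a,d,p=shot("wrist",sys.argv[1])
m=(np.hypot(p[...,0]-.59,p[...,1]-.198)<.056)&(p[...,2]>.05)&(p[...,2]<.2); hsv=cv2.cvtColor(a,cv2.COLOR_RGB2HSV); m&=(hsv[...,1]>90)
K=p[m]; print(len(K),K[:,2].max())
B=K[(K[:,2]<.1)]; c=least_squares(lambda c:np.linalg.norm(B-c,axis=1)-.045,[.585,.199,.0595],loss='soft_l1',f_scale=.002); print("ball",c.x.round(4),len(B),abs(c.fun).mean())
N=K[(K[:,2]>.12)&(K[:,2]<.154)]
def f(v): 
    ax=np.array([v[2],v[3],1]); ax/=np.linalg.norm(ax); return np.linalg.norm(np.cross(N-[v[0],v[1],.14],ax),axis=1)-.0155
g=least_squares(f,[.59,.198,0,0],loss='soft_l1',f_scale=.002); print("neck at z.14",g.x[:2].round(4),"slope",g.x[2:].round(3),len(N),abs(g.fun).mean())
T=K[K[:,2]>K[:,2].max()-.005]; print("cap top",T.mean(0).round(4),cv2.minEnclosingCircle((T[:,:2]*1000).astype(np.float32)))
e=(g.x[:2]-c.x[:2])/(.14-c.x[2]); print("tilt from ball->neck deg",np.degrees(e))
for n in("scene","side"):
    b,d,q=shot(n,n+sys.argv[1]); k=q[(q[...,2]>.145)&(q[...,2]<.2)&(np.hypot(q[...,0]-.59,q[...,1]-.1988)<.04)]; t=k[k[:,2]>np.percentile(k[:,2],97)-.005]; print(n,len(t),cv2.minEnclosingCircle((t[:,:2]*1000).astype(np.float32)),t[:,2].max())
E
python3 ax.py w11
```

```text
2687 0.18038054680368387
ball [0.5861 0.1985 0.0597] 1370 0.0006408606690392846
neck at z.14 [0.5958 0.1921] slope [ 0.091 -0.193] 54 0.0002950048003626418
cap top [0.5995 0.1943 0.1771] ((600.1505737304688, 193.79473876953125), 17.041406631469727)
tilt from ball->neck deg [ 6.93485752 -4.52297655]
scene 65 ((600.5733642578125, 194.9802703857422), 18.640291213989258) 0.1827116866824109
side 33 ((598.3637084960938, 191.10487365722656), 18.956878662109375) 0.18342339293740273
```

Ball centre is (0.586, 0.1985) and cap top is (0.600, 0.194), so the lean is about 7°. The neck had been held off-centre between the pads. I'll regrip lightly and straighten it.

```bash
python3 -c "
from h import *
go(.596,.195,.3164,172.4);go(.596,.195,.128,172.4)"
```

```text
move [-3.071 -0.036 -0.029] turn 0.017 t 16.5 pos [0.4744 0.2123 0.3152] [-1.7996e+02  2.0000e-02  1.7257e+02]
move [-3.069 -0.033  4.681] turn 0.017 t 16.5 pos [0.4744 0.2123 0.3152] [-1.7996e+02  2.0000e-02  1.7257e+02]
```

>>> drive_tool(moves=[-1,0,0,0,55,-2,0,0,0,55,-3.07,-0.05,0,0,55,-3.07,-0.05,0.6,0,55,-3.07,-0.05,1.6,0,55])

```text
time_s: 17.12
tool_pos: [0.5972, 0.1943, 0.251]
tool_rot: [-180.0, 0.2, 172.5]
force: [0.4, 0.1, -0.5]
grip_width: 0.055
grasp_force: 0.0
```

>>> drive_tool(moves=[0,0,1,0,55,0,0,1.9,0,55,0,0,2.6,0,55,0,0,3,0,55,0,0,3.05,0,55])

```text
time_s: 17.75
tool_pos: [0.5948, 0.1947, 0.1283]
tool_rot: [-179.9, -0.1, 172.6]
force: [0.2, -0.3, 0.2]
grip_width: 0.0551
grasp_force: 0.0
```

>>> drive_tool(moves=[0,0,0,0,40,0,0,0,0,34,0,0,0,0,28,0,0,0,0,28,0,0,0,0,28], squeeze=6)

```text
time_s: 18.38
tool_pos: [0.5957, 0.195, 0.1303]
tool_rot: [180.0, 0.1, 172.6]
force: [0.6, -1.1, 4.7]
grip_width: 0.0344
grasp_force: 6.0
```

The fingers stopped at 34.4 mm, so they are probably on the cap's edge. I'll reopen, go a little lower and regrip.

>>> drive_tool(moves=[0,0,0,0,55,0,0,0,0,55,0,0,0.1,0,55,0,0,0.15,0,55,0,0,0.15,0,55])

```text
time_s: 19.0
tool_pos: [0.5947, 0.1951, 0.1229]
tool_rot: [-180.0, -0.0, 172.7]
force: [-0.2, -0.1, 0.8]
grip_width: 0.0547
grasp_force: 0.0
```

>>> drive_tool(moves=[0,0,0,0,40,0,0,0,0,34,0,0,0,0,28,0,0,0,0,28,0,0,0,0,28], squeeze=6)

```text
time_s: 19.62
tool_pos: [0.5951, 0.1949, 0.1235]
tool_rot: [-180.0, 0.0, 172.6]
force: [0.5, -1.0, 1.1]
grip_width: 0.0349
grasp_force: 6.0
```

>>> drive_tool(moves=[0.05,0.01,0,0,28,0.1,0.03,0,0,28,0.16,0.05,-0.01,0,28,0.22,0.06,-0.01,0,28,0.26,0.06,-0.01,0,28], squeeze=10)

```text
time_s: 20.25
tool_pos: [0.5865, 0.1987, 0.1253]
tool_rot: [179.9, 0.2, 172.6]
force: [3.6, -2.3, 6.3]
grip_width: 0.0347
grasp_force: 10.0
```

```bash
python3 - <<'E'
from fl import *
a,d,p=shot("wrist","w12"); ball(p,(260,150,376,215)); o=env.get_obs();print(o["force"],o["tool_pos"],o["grip_width"])
for n in("scene","side"):
    b,d,q=shot(n,n+"w12"); k=q[(q[...,2]>.145)&(q[...,2]<.2)&(np.hypot(q[...,0]-.59,q[...,1]-.1988)<.04)]; t=k[k[:,2]>.17]; print(n,len(t),t.mean(0))
E
```

```text
7395 ball [0.583  0.2    0.0611] res 0.0033 grip->ball in tool [0.0038 0.0007 0.083 ] len 0.0831 lean deg 2.6 0.5
[ 3.26316607 -1.42444753  7.41357657] [0.58635635 0.19877667 0.12537935] 0.034493372849586416
scene 50 [0.59694474 0.19076627 0.18040739]
side 2 [0.5784574  0.22339506 0.19893289]
```

>>> drive_tool(moves=[0,0,-0.02,0,28,0,0,-0.02,0,45,0,0,-0.02,0,60,0,0,-0.02,0,60,0,0,-0.3,0,60])

```text
time_s: 21.02
tool_pos: [0.5839, 0.1989, 0.1349]
tool_rot: [-179.9, -0.1, 172.7]
force: [0.4, -0.0, 0.4]
grip_width: 0.0587
grasp_force: 0.0
```

>>> drive_tool(moves=[0,0,-0.8,0,60,0,0,-2,0,60,0,0,-3.2,0,60,0,0,-4.4,0,60,0.8,0,-4.4,0,60])

```text
time_s: 21.65
tool_pos: [0.5563, 0.2022, 0.317]
tool_rot: [179.8, 0.5, 172.5]
force: [-0.2, 0.4, -0.3]
grip_width: 0.0602
grasp_force: 0.0
```

>>> drive_tool(moves=[1,0,0,0,60,2,0,0,0,60,2.2,0,0,0,60,2.2,0,0,0,60])

```text
time_s: 22.15
tool_pos: [0.4662, 0.2142, 0.3126]
tool_rot: [179.9, 0.1, 172.7]
force: [0.8, -0.3, 0.3]
grip_width: 0.0601
grasp_force: 0.0
```

```bash
python3 ax.py w13; python3 -c "
from h import *
go(.586,.1985,.3164,172.4)"
```

```text
2566 0.18054532474500368
ball [0.5861 0.1986 0.0598] 1266 0.0006316645086893663
neck at z.14 [0.59  0.198] slope [0. 0.] 0 nan
cap top [0.5964 0.1955 0.1772] ((598.9172973632812, 194.67416381835938), 16.829256057739258)
tilt from ball->neck deg [ 2.78044343 -0.39364498]
scene 49 ((600.0822143554688, 197.07192993164062), 16.61872100830078) 0.18123468801750986
side 40 ((600.6775512695312, 191.78639221191406), 18.0235595703125) 0.18330957388322766
move [-2.997  0.011 -0.112] turn 0.016 t 22.3 pos [0.4671 0.2136 0.3118] [-1.7998e+02  4.0000e-02  1.7256e+02]ax.py:10: RuntimeWarning: Mean of empty slice.
  g=least_squares(f,[.59,.198,0,0],loss='soft_l1',f_scale=.002); print("neck at z.14",g.x[:2].round(4),"slope",g.x[2:].round(3),len(N),abs(g.fun).mean())
  ret = ret.dtype.type(ret / rcount)
```

The cap hardly moved: the flat pads kept the flask's orientation, and the ball shifted in the ring instead. I'll turn the tool about 90° so the fingers close along the lean. Then closing them squares the neck upright.

```bash
python3 -c "
from h import *
print(env.get_obs()['qpos'].round(1))
go(.586,.1985,.3164,255);go(.586,.1985,.3164,75)"
```

```text
[-56.4  -0.9  28.7  94.9   0.5  85.9  54.8]
move [-2.997  0.011 -0.112] turn -8.244 t 22.3 pos [0.4671 0.2136 0.3118] [-1.7998e+02  4.0000e-02  1.7256e+02]
move [-2.997  0.011 -0.112] turn 9.756 t 22.3 pos [0.4671 0.2136 0.3118] [-1.7998e+02  4.0000e-02  1.7256e+02]
```

>>> drive_tool(moves=[0,0,-0.2,-1,76,0,0,-0.2,-2,76,0,0,-0.2,-3,76,0,0,-0.2,-4,76,0,0,-0.2,-5,76])

```text
time_s: 22.92
tool_pos: [0.467, 0.2136, 0.3194]
tool_rot: [-180.0, -0.0, -137.1]
force: [0.2, -0.7, -0.2]
grip_width: 0.0762
grasp_force: 0.0
```

>>> drive_tool(moves=[0,0,0,-1,76,0,0,0,-2,76,0,0,0,-3,76,0,0,0,-3.24,76,0,0,0,-3.24,76])

```text
time_s: 23.55
tool_pos: [0.4668, 0.2137, 0.3195]
tool_rot: [-180.0, -0.1, -105.1]
force: [0.4, 0.8, -0.3]
grip_width: 0.0761
grasp_force: 0.0
```

```bash
python3 -c "
from h import *
print(env.get_obs()['qpos'].round(1))
go(.586,.1985,.32,255);go(.586,.1985,.120,255)"
```

```text
[-57.3  -1.   29.5  94.1   0.5  86.8 137.1]
move [-0.407 -2.977 -0.012] turn -0.006 t 23.55 pos [0.4668 0.2137 0.3195] [-1.7999e+02 -5.0000e-02 -1.0506e+02]
move [-0.412 -2.976  4.988] turn -0.006 t 23.55 pos [0.4668 0.2137 0.3195] [-1.7999e+02 -5.0000e-02 -1.0506e+02]
```

>>> drive_tool(moves=[-0.15,-1,0,0,76,-0.28,-2,0,0,76,-0.41,-2.9,0,0,76,-0.41,-2.98,0,0,76,-0.41,-2.98,0.5,0,76])

```text
time_s: 24.18
tool_pos: [0.5866, 0.1989, 0.3005]
tool_rot: [-179.9, 0.0, -105.1]
force: [0.3, 0.7, -0.5]
grip_width: 0.076
grasp_force: 0.0
```

```bash
python3 - <<'E'
from fl import *
a,d,p=shot("wrist","w14"); go(.586,.1985,.120,255); print(env.get_obs()['qpos'].round(1)[6])
k=p[(p[...,2]>.165)&(p[...,2]<.19)&(np.hypot(p[...,0]-.595,p[...,1]-.1965)<.03)]; print(len(k),k.min(0),k.max(0))
cv2.imwrite("pics/w14v.png",a[:,:,::-1])
E
```

```text
move [-0.014 -0.048  4.42 ] turn -0.002 t 24.23 pos [0.5846 0.1988 0.2968] [ 1.7985e+02 -1.5000e-01 -1.0502e+02]
150.2
1194 [0.58232756 0.1774816  0.16507268] [0.61741015 0.21149691 0.18050702]
```

View pics/w14v.png

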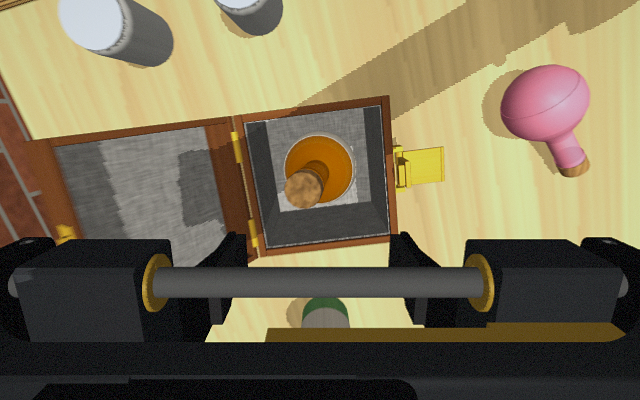

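The wrist view shows the ball centred at about (320,168) and the cap at (303,188), so the flask does lean towards the lid. Joint 7 is near its limit, so I'll turn back about 5° and go down in two stages.

>>> drive_tool(moves=[-0.01,-0.02,0,0.5,76,-0.01,-0.02,0.7,0.5,76,-0.01,-0.02,1.6,0.5,76,-0.01,-0.02,2.3,0.5,76,-0.01,-0.02,2.5,0.5,76])

```text
time_s: 24.85
tool_pos: [0.5847, 0.1996, 0.1983]
tool_rot: [179.8, -0.1, -109.9]
force: [-0.5, 0.5, -0.4]
grip_width: 0.0758
grasp_force: 0.0
```

```bash
python3 -c "
from h import *
print(env.get_obs()['qpos'].round(1)[6])
go(.586,.1985,.120,250)"
```

```text
146.6
move [ 0.011 -0.044  1.957] turn 0.007 t 24.85 pos [0.5847 0.1996 0.1983] [ 1.7985e+02 -1.1000e-01 -1.0993e+02]
```

>>> drive_tool(moves=[0.01,-0.02,0.5,0,76,0.01,-0.02,1,0,76,0.01,-0.02,1.5,0,76,0.01,-0.02,1.85,0,76,0.01,-0.02,1.95,0,76])

```text
time_s: 25.48
tool_pos: [0.5863, 0.1986, 0.1204]
tool_rot: [179.9, -0.1, -109.9]
force: [-0.3, 0.2, 0.7]
grip_width: 0.0759
grasp_force: 0.0
```

>>> drive_tool(moves=[0,0,0,0,60,0,0,0,0,50,0,0,0,0,44,0,0,0,0,40,0,0,0,0,37], squeeze=8)

```text
time_s: 26.1
tool_pos: [0.5873, 0.1988, 0.1222]
tool_rot: [-180.0, 0.0, -109.9]
force: [1.0, -0.4, -0.3]
grip_width: 0.0398
grasp_force: 0.6
```

>>> drive_tool(moves=[0,0,0,0,35,0,0,0,0,33,0,0,0,0,31,0,0,0,0,30,0,0,0,0,30], squeeze=8)

```text
time_s: 26.72
tool_pos: [0.5869, 0.1989, 0.1218]
tool_rot: [-180.0, 0.0, -109.9]
force: [0.8, 0.5, 2.0]
grip_width: 0.0349
grasp_force: 7.9
```

>>> drive_tool(moves=[0,0,0,0,40,0,0,0,0,50,0,0,0,0,65,0,0,0,0,76,0,0,-0.3,0,76])

```text
time_s: 27.35
tool_pos: [0.586, 0.1987, 0.1332]
tool_rot: [179.9, -0.1, -109.9]
force: [0.1, -0.4, -0.0]
grip_width: 0.0711
grasp_force: 0.0
```

>>> drive_tool(moves=[0,0,-0.8,0,76,0,0,-2,0,76,0,0,-3.2,0,76,0,0,-4.2,0,76,0,0,-4.2,0,76])

```text
time_s: 27.98
tool_pos: [0.5887, 0.1989, 0.3068]
tool_rot: [-179.7, 0.3, -110.0]
force: [-0.1, 0.0, -0.3]
grip_width: 0.0761
grasp_force: 0.0
```

```bash
sed -i 's/^def f(v)/if len(N)<5: N=np.zeros((5,3))\ndef f(v)/' ax.py; python3 ax.py w15
```

```text
3806 0.1805263586223585
ball [0.586  0.199  0.0598] 1775 0.000670917201075526
neck at z.14 [0.596  0.1954] slope [ 0.138 -0.082] 156 0.00021695945795375044
cap top [0.5979 0.1942 0.1774] ((599.3795166015625, 194.03604125976562), 16.826101303100586)
tilt from ball->neck deg [ 7.1618131  -2.56708909]
scene 63 ((598.673828125, 197.0170135498047), 19.007741928100586) 0.18077624828026062
side 39 ((601.4876708984375, 190.9154815673828), 18.581844329833984) 0.18282020142438415
```

The lean is unchanged, so it came back on release or never left. I'll grip again with more force, in the same orientation along the lean. Then I'll measure while gripped.

>>> drive_tool(moves=[-0.02,0.05,1,0,76,-0.02,0.05,2.2,0,76,-0.02,0.05,3.4,0,76,-0.02,0.05,4.3,0,76,-0.02,0.05,4.5,0,76])

```text
time_s: 28.75
tool_pos: [0.5824, 0.1994, 0.1179]
tool_rot: [179.7, -0.3, -109.9]
force: [-0.2, 0.0, 0.3]
grip_width: 0.0759
grasp_force: 0.0
```

>>> drive_tool(moves=[0,0,0.1,0,55,0,0,0.1,0,40,0,0,0.1,0,34,0,0,0.1,0,28,0,0,0.1,0,26], squeeze=25)

```text
time_s: 29.38
tool_pos: [0.5858, 0.2002, 0.1185]
tool_rot: [-179.9, 0.1, -110.0]
force: [1.0, -1.1, 2.7]
grip_width: 0.034
grasp_force: 20.4
```

>>> drive_tool(moves=[0,0,0,0,26,0,0,0,0,26])

```text
time_s: 29.62
tool_pos: [0.5857, 0.2004, 0.1184]
tool_rot: [-180.0, 0.0, -109.9]
force: [1.8, -0.4, 3.8]
grip_width: 0.0334
grasp_force: 24.9
```

```bash
cat > gr.py <<'E'
from fl import *
import sys
o=env.get_obs();print(o["force"].round(1),o["tool_pos"].round(4),o["grip_width"].round(4),o["qpos"][6].round(1))
a,d,p=shot("wrist",sys.argv[1]); h=cv2.cvtColor(a,cv2.COLOR_RGB2HSV)
K=p[(np.hypot(p[...,0]-.586,p[...,1]-.199)<.05)&(p[...,2]>.05)&(p[...,2]<.1)&(h[...,1]>90)]
s=least_squares(lambda c:np.linalg.norm(K-c,axis=1)-.045,[.586,.199,.06],loss='soft_l1',f_scale=.002); print("ball",len(K),s.x.round(4),abs(s.fun).mean().round(4))
for n in("scene","side"):
    b,d,q=shot(n,n+sys.argv[1]); h=cv2.cvtColor(b,cv2.COLOR_RGB2HSV)
    k=q[(q[...,2]>.162)&(q[...,2]<.184)&(np.hypot(q[...,0]-.592,q[...,1]-.197)<.035)&(h[...,1]>80)&(h[...,0]<25)]
    if len(k)>3: print(n,len(k),k.mean(0).round(4),k.min(0).round(4),k.max(0).round(4))
E
python3 gr.py g1
python3 - <<'E'
import numpy as np,cv2
for n in("scene","side"):
    q=np.load(f"pics/{n}w15_p.npy"); b=cv2.imread(f"pics/{n}w15.png"); h=cv2.cvtColor(b,cv2.COLOR_BGR2HSV)
    k=q[(q[...,2]>.162)&(q[...,2]<.184)&(np.hypot(q[...,0]-.592,q[...,1]-.197)<.035)&(h[...,1]>80)&(h[...,0]<25)]; print("ref",n,len(k),k.mean(0).round(4),k.min(0).round(4),k.max(0).round(4))
E
```

```text
ref scene 113 [0.6025 0.1999 0.1738] [0.5811 0.1793 0.1621] [0.6173 0.2158 0.1808]
ref side 73 [0.5975 0.1876 0.1751] [0.5835 0.1728 0.163 ] [0.6182 0.21   0.1828]Traceback (most recent call last):
  File "gr.py", line 3, in <module>
    o=env.get_obs();print(o["force"].round(1),o["tool_pos"].round(4),o["grip_width"].round(4),o["qpos"][6].round(1))
                                                                     ^^^^^^^^^^^^^^^^^^^^^
AttributeError: 'float' object has no attribute 'round'
```

```bash
sed -i 's/o\["grip_width"\].round(4)/round(o["grip_width"],4)/' gr.py; python3 gr.py g1
```

```text
[ 1.8 -0.4  3.8] [0.5857 0.2004 0.1184] 0.0334 148.2
ball 4918 [0.5824 0.2005 0.0622] 0.0005
scene 79 [0.5869 0.2099 0.172 ] [0.5615 0.1894 0.1621] [0.6191 0.2205 0.1827]
side 88 [0.5807 0.1906 0.1733] [0.5582 0.1741 0.1621] [0.6109 0.2049 0.1828]
```

While gripped, the ball has climbed the ring by 2.4 mm, so friction in the ring is resisting. I'll lift clear a little with a firm grip so the pads square the neck, then set it back down.

>>> drive_tool(moves=[0,0,-0.1,0,24,0,0,-0.25,0,24,0,0,-0.4,0,24,0,0,-0.4,0,24,0,0,-0.4,0,24], squeeze=30)

```text
time_s: 30.4
tool_pos: [0.5851, 0.2002, 0.1336]
tool_rot: [180.0, -0.0, -109.9]
force: [-0.8, -0.6, -4.3]
grip_width: 0.0333
grasp_force: 29.9
```

```bash
python3 gr.py g2
```

```text
[-0.8 -0.6 -4.3] [0.5851 0.2002 0.1336] 0.0333 147.8
ball 991 [0.5818 0.1998 0.0758] 0.0003
scene 103 [0.5911 0.21   0.1734] [0.5615 0.1889 0.1622] [0.6187 0.2221 0.1836]
side 70 [0.5804 0.1895 0.1731] [0.5604 0.1787 0.1622] [0.6108 0.2086 0.1838]
```

>>> drive_tool(moves=[0,-0.1,0.05,0,24,0,-0.1,0.15,0,24,0,-0.1,0.25,0,24,0,-0.1,0.34,0,24,0,-0.1,0.38,0,24])

```text
time_s: 31.18
tool_pos: [0.5888, 0.1989, 0.1182]
tool_rot: [180.0, -0.0, -109.9]
force: [0.2, 1.1, -4.9]
grip_width: 0.0335
grasp_force: 29.9
```

>>> drive_tool(moves=[0,0,0.02,0,24,0,0,0.03,0,24,0,0,0.03,0,24])

```text
time_s: 31.55
tool_pos: [0.5891, 0.1989, 0.1175]
tool_rot: [-180.0, 0.0, -109.9]
force: [-0.1, -0.6, -4.3]
grip_width: 0.0333
grasp_force: 29.9
```

Not in contact yet, so I'll lower it a little more.

>>> drive_tool(moves=[0,0,0.03,0,24,0,0,0.05,0,24,0,0,0.05,0,24])

```text
time_s: 31.92
tool_pos: [0.5895, 0.1991, 0.1164]
tool_rot: [-180.0, 0.1, -109.9]
force: [-2.1, 0.2, 2.7]
grip_width: 0.0334
grasp_force: 29.9
```

>>> drive_tool(moves=[0,0,0,0,40,0,0,0,0,55,0,0,0,0,60,0,0.08,-0.4,0,60,0,0.08,-0.8,0,60], squeeze=8)

```text
time_s: 32.55
tool_pos: [0.5861, 0.2002, 0.1488]
tool_rot: [-180.0, 0.0, -109.9]
force: [-0.4, 0.1, 0.6]
grip_width: 0.0593
grasp_force: 0.0
```

```bash
python3 gr.py g3; python3 ax.py w16
```

```text
[-0.4  0.1  0.6] [0.5861 0.2002 0.1488] 0.0593 147.5
ball 4759 [0.5856 0.1992 0.06  ] 0.0007
scene 140 [0.5961 0.2021 0.1739] [0.5686 0.1796 0.162 ] [0.627  0.2174 0.1819]
side 77 [0.5852 0.1915 0.1757] [0.571  0.1769 0.1621] [0.6197 0.214  0.183 ]
11186 0.19999897280752094
ball [0.5857 0.1993 0.0601] 4699 0.000650663927556116
neck at z.14 [0.5867 0.1983] slope [ 0.039 -0.046] 809 0.0017726534839475
cap top [0.5936 0.2035 0.1982] ((589.25830078125, 205.1368408203125), 35.570152282714844)
tilt from ball->neck deg [ 0.75581615 -0.71699737]
scene 22 ((592.6192626953125, 205.83636474609375), 37.380455017089844) 0.19894194154841638
side 16 ((587.6729125976562, 192.94805908203125), 36.12937927246094) 0.19979824936033397
```

The lean is now about 2°. A gentle close on the cap, centred over the ball, should remove the rest.

>>> drive_tool(moves=[0,0,0,0,50,0,0,0,0,42,0,0,0,0,38,0,0,0,0,35,0,0,0,0,34], squeeze=8)

```text
time_s: 33.48
tool_pos: [0.5862, 0.1999, 0.1474]
tool_rot: [-180.0, 0.0, -109.9]
force: [-0.0, -0.5, -0.2]
grip_width: 0.0349
grasp_force: 0.7
```

>>> drive_tool(moves=[0,0,0,0,34,0,0,0,0,40,0,0,0,0,60,0,0,0,0,60,0,0,-0.4,0,60])

```text
time_s: 34.1
tool_pos: [0.5851, 0.1997, 0.1627]
tool_rot: [179.9, -0.1, -109.9]
force: [-0.0, -0.2, 0.0]
grip_width: 0.058
grasp_force: 0.0
```

>>> drive_tool(moves=[0,0,-0.8,0,60,0,0,-1.8,0,60,0,0,-2.8,0,60,0,0,-3.4,0,60,0,0,-3.4,0,60])

```text
time_s: 34.72
tool_pos: [0.5873, 0.2, 0.3027]
tool_rot: [-179.8, 0.2, -110.0]
force: [0.3, -0.1, 0.1]
grip_width: 0.0601
grasp_force: 0.0
```

```bash
python3 ax.py w17
```

```text
3765 0.18021450514820142
ball [0.5855 0.1992 0.0599] 1863 0.0006783318524808583
neck at z.14 [0.5867 0.1985] slope [ 0.032 -0.032] 101 0.00018622521717181145
cap top [0.5864 0.1979 0.1781] ((586.7400512695312, 198.71142578125), 17.40929412841797)
tilt from ball->neck deg [ 0.83231489 -0.49326274]
scene 70 ((587.1922607421875, 200.4788360595703), 17.75504493713379) 0.1810323247560448
side 47 ((588.8048706054688, 195.61244201660156), 18.610984802246094) 0.18259847830941933
```

The flask now stands within about 1° of upright. I'll check the lid and hand in.

```bash
python3 - <<'E'
from h import *
for t in("w15","w17","0","10"):
    q=np.load(f"pics/side{t}_p.npy" if t!="10" else "pics/s10_p.npy"); k=q[(q[...,0]>.70)&(q[...,0]<.80)&(abs(q[...,1]-.185)<.09)&(q[...,2]>.15)&(q[...,2]<.29)]; print(t,len(k),k[:,2].max() if len(k) else 0, k.mean(0) if len(k) else 0)
o=env.get_obs(); print(o["force"],o["time_s"])
print(env.sign_off())
E
```

```text
w15 1091 0.2672570301770206 [0.74164436 0.18207576 0.20590834]
w17 1094 0.2681386546336948 [0.74135942 0.1821089  0.20581465]
0 0 0 0
10 1100 0.2696158900300204 [0.74128435 0.18182531 0.20542666]
[-0.75158736  0.32289538 -1.44959098] 34.875
the job is handed in; nothing more can be done
None
```

I handed the job in at about 35 s: the lid is sprung open and the flask is released in the cork ring within about 1° of upright, after I regripped and reseated it to remove a lean of about 7°.

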